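# Repack a rattling bench pin with the packer that just fits

### The arm

A 6-joint arm with a two-finger parallel gripper is mounted at the origin on the work surface. World frame = base frame: x ahead of the robot, y to its left, z up, the work surface at z = 0. Lengths are in m, angles in rad, forces in N, time in s.
With the tool pointing down it reaches from about 0.325 to 0.9 m from the base axis. Payload 6.1 kg.
Tool frame: the origin (TCP) lies midway between the tips of the shut fingers; the grasp point (between the pads) lies 19 mm behind it; x points along the fingers, y is the direction in which the jaws open and shut, and the axes are right-handed (so a half turn about x gives the same grasp; the last joint's range is limited). The gripper opens to 85 mm and grips with 20 to 120 N. Pads are 22 mm wide; open, the fingers measure 114 mm over their backs; the gripper's body (76 mm by 85 mm) begins 54 mm behind the grasp point. The pads swing forward as they close: fully open they stand 13 mm farther back than shut.
Start: joints at [1.097, 0.22, 1.526, -0, 1.395, -0.126], TCP at [0.213, 0.588, 0.231] pointing down, gripper open.
Joint ranges: [-2.98, 2.98], [-0.91, 2.08], [0.09, 2.57], [-1.24, 4.39], [0.2, 2.65], [-2.68, 2.68]. Speed limits (rad/s): [2.57, 2.57, 3.01, 3.14, 3.14, 3.14].

### API

Orientations are given as [roll, pitch, yaw] about the fixed x, y, z axes, in that order (R = Rz(yaw) Ry(pitch) Rx(roll)).
In Python, from plant import movep, move_l, set_joints, gripper_to, hold, inverse_kinematics, observe, get_image, get_calibration, Unreachable, job_done gives the robot as it stands. Calls block until the motion is done:
- movep(position, orientation): joint-space move of the TCP to a pose.
- move_l(position, feed=0.15, rotation=None, max_force=None): straight line of the TCP; rotation=None keeps the orientation; feed is the mean speed in m/s. With max_force (N) it stops when the force on the tool has changed by that much, and returns True; else False.
- set_joints(angles): joint-space move.
- gripper_to(opening, f_grip=None): finger opening in m; f_grip is the grip in N (None keeps the last); returns when the fingers have stopped.
- hold(seconds).
- inverse_kinematics(position, orientation): joint angles nearest the present ones, or None.
- observe(): the state.
- get_image(name): name is "scene" or "top"; returns (picture, depth): 480x640x3 uint8, red, green, blue; 480x640 float32, m along the optical axis (not along the pixel's ray), 0 where there is no reading.
- get_calibration(name): a dict with "intrinsics" (3x3 intrinsics, pixels), "world_from_camera" (4x4, takes a point from camera to world coordinates). Camera axes: x right, y down, z forward; pixel columns grow to the right and rows downward; lengths in m; the calibration is good to about 2 mm. A picture is of the moment at which its call begins. get_calibration takes no time and is no camera call.
A pose or a line that the arm cannot do raises Unreachable and nothing moves.
- job_done(): hands the job in, once; it reports no verdict.
The state is a dict: "time_s": time; "q": joint angles; "joint_velocities": joint speeds; "joint_torque": joint torques, N m; "eef_pos": TCP position; "tcp_rot": TCP orientation; "ft_force": force on the tool from outside, world axes, zero at the start; "torque": the same for the moment, N m; "opening": finger opening in m.
Only numpy, scipy, OpenCV 4.12 (cv2) and the standard library are available. Lean on these libraries where they do the work, as an engineer would, in place of code of your own. Each camera call takes 0.05 s, during which the arm holds its last target. There are 200 camera calls.

### The job

The bench pin rattles in its holder: holding the brass block, knock the old wooden packer that is stuck at the narrow rear of the packing gap forward along the gap until it is loose (the gripper must not touch it before then), lay the block back on the bench, and put the old packer and every loose wood scrap in the grey tray. Once the old packer is in the tray, find the size of the front part of the gap by trying the aluminium packers in it, starting with the thinnest and never forcing one, and leave the thickest that goes in standing fully down in the front of the gap, with the other packers back upright in their rack. Do not disturb the file, the jar or the steel slab.

Things in the scene. Friction and masses are not known exactly. Their poses are not given: they have to be found in the camera images.
- holder: Green cast bench-pin holder fixed to the bench, base 185 (x) x 157 (y) x 10 mm. Origin on the base's underside, +x forward along the pin (away from the robot), +y left. A wooden bench pin, top at z = 32 mm, is fixed in it with its side face at y = 0 (pin on the -y side; its nose reaches x = 233 mm). The packing gap is the slot along that face, open above: floor z = 10, edges z = 32 mm. Right cheek: y = -68, z = 40 mm
- gap_front (a point): Middle of the front part of the gap, on its floor, at the pin's face: (54, 0, 10) mm in the holder's frame, same axes. This part runs 34 mm to the rear and to the front of it, and from y = 0 to a locked steel side plate on the +y side. Its width differs from run to run (11.5 to 21 mm), is not told and does not change. Both top edges have a 3 mm 45-degree lead-in. A packer is fully down when it stands on this floor
- gap_rear (a point): Middle of the narrow rear part of the gap, on its floor, at the pin's face: (-29, 0, 10) mm in the holder's frame, same axes. It runs 46 mm to the rear and to the front of it, 10.5 mm wide (y = 0 to 10.5), and opens straight into the front part. A small sprung steel shoe in its left wall, 19 to 31 mm behind this point, nips the old packer against the pin with about 10 N
- old_packer: Old dark-wood plate, 60 long (x) x 9 thick (y) x 45 mm high, origin at the centre of its underside. It starts on the gap's floor against the pin, centre at holder x = -38 to -34 mm, its rear end nipped by the shoe, 23 mm proud of the edges. Pushed on the proud part of its rear end it slides forward at 8 to 16 N; it is loose once its centre is ahead of holder x = -15 mm and then lifts straight up
- block: Brass knocking block lying on the bench, 70 mm long (x) x 30 mm wide (y) x 32 mm high, about 0.45 kg, origin at the centre of its underside; push with an end face
- block_center (a point): the middle of the brass block
- rack: Fixed wooden rack, 60 mm (x) x 200 mm (y), 28 mm high, origin at the centre of its underside. Four slots across it (open at both x ends), floor at z = 8 mm, centres at y = -78.0 (packer1), -30.5 (packer2), 20.0 (packer3) and 73.5 mm (packer4), each 3 mm wider than its packer
- packer1: Aluminium packer, the thinnest, one red dot: upright plate 40 mm (x) x 10 mm thick (y) x 70 mm high, 76 g, origin at the centre of its underside; stands in its rack slot at the start
- packer2: Aluminium packer, two red dots: upright plate 40 mm (x) x 13 mm thick (y) x 70 mm high, 98 g, origin at the centre of its underside; stands in its rack slot at the start
- packer3: Aluminium packer, three red dots: upright plate 40 mm (x) x 16 mm thick (y) x 70 mm high, 121 g, origin at the centre of its underside; stands in its rack slot at the start
- packer4: Aluminium packer, the thickest, four red dots: upright plate 40 mm (x) x 19 mm thick (y) x 70 mm high, 144 g, origin at the centre of its underside; stands in its rack slot at the start
- tray: Fixed grey plastic tray, 130 mm (x) x 150 mm (y) x 35 mm high, walls and floor 4 mm, origin at the centre of its underside. It and the rack may be on either side of the holder
- flat_file: Hand file lying on the bench, 200 mm long with a wooden handle, to be left alone; origin under its middle
- jar: Small amber jar, 52 mm across, 55 mm high, to be left alone; origin at the centre of its underside
- steel_slab: Square steel slab, 65 x 65 x 20 mm, to be left alone; origin at the centre of its underside
- scrap_a: Loose scrap of dark wood lying flat on the bench, 36 (x) x 22 (y) x 12 mm high, with a splintered corner, origin at the centre of its underside; may be absent
- scrap_b: Loose scrap of dark wood lying flat on the bench, 36 (x) x 22 (y) x 12 mm high, with a splintered corner, origin at the centre of its underside; may be absent
- scrap_c: Loose scrap of dark wood lying flat on the bench, 36 (x) x 22 (y) x 12 mm high, with a splintered corner, origin at the centre of its underside; may be absent

How it is judged:
On the way, in this order (a step that is already met when the one before it is completed fails the run):
1. the old packer has been knocked forward along the gap, loose of the sprung shoe (x of old_packer in the frame of holder above -0.015 m and z of old_packer in the frame of holder below 0.03 m), for 0.1 s.
2. the old packer lies in the tray (x of old_packer in the frame of tray between -0.062 and 0.062 m and y of old_packer in the frame of tray between -0.072 and 0.072 m and z of old_packer in the frame of tray below 0.045 m and linear speed of old_packer below 0.05 m/s), for 0.2 s.
3. the thinnest packer has been tried: it is down in the front of the gap (z of packer1 in the frame of holder between 0.007 and 0.016 m and x of packer1 in the frame of holder between 0.03 and 0.08 m and y of packer1 in the frame of holder between 0.003 and 0.019 m and angle between packer1's own z axis and vertical below 0.45 rad), for 0.1 s.
At the end, for the whole second after the job is handed in: The thickest packer that goes in (0.8 mm of grace) stands within 2.5 mm of the floor of the front of the gap, 30 to 80 mm ahead of the holder's origin; the others stand in the rack; old packer and scraps lie in the tray; the block lies on the bench; all at rest ((((z of packer1 in the frame of holder between 0.007 and 0.0125 m and x of packer1 in the frame of holder between 0.03 and 0.08 m and y of packer1 in the frame of holder between 0.003 and 0.019 m and angle between packer1's own z axis and vertical below 0.45 rad) and y of side_plate_c0 in the frame of holder below 0.0258 m) or ((z of packer2 in the frame of holder between 0.007 and 0.0125 m and x of packer2 in the frame of holder between 0.03 and 0.08 m and y of packer2 in the frame of holder between 0.003 and 0.019 m and angle between packer2's own z axis and vertical below 0.45 rad) and y of side_plate_c0 in the frame of holder below 0.0288 m) or ((z of packer3 in the frame of holder between 0.007 and 0.0125 m and x of packer3 in the frame of holder between 0.03 and 0.08 m and y of packer3 in the frame of holder between 0.003 and 0.019 m and angle between packer3's own z axis and vertical below 0.45 rad) and y of side_plate_c0 in the frame of holder below 0.0318 m) or (z of packer4 in the frame of holder between 0.007 and 0.0125 m and x of packer4 in the frame of holder between 0.03 and 0.08 m and y of packer4 in the frame of holder between 0.003 and 0.019 m and angle between packer4's own z axis and vertical below 0.45 rad)) and ((z of packer1 in the frame of holder between 0.007 and 0.0125 m and x of packer1 in the frame of holder between 0.03 and 0.08 m and y of packer1 in the frame of holder between 0.003 and 0.019 m and angle between packer1's own z axis and vertical below 0.45 rad) or (horizontal distance between packer1 and rack below 0.095 m and z of packer1 in the frame of rack between 0.004 and 0.014 m and angle between packer1's own z axis and vertical below 0.3 rad)) and ((z of packer2 in the frame of holder between 0.007 and 0.0125 m and x of packer2 in the frame of holder between 0.03 and 0.08 m and y of packer2 in the frame of holder between 0.003 and 0.019 m and angle between packer2's own z axis and vertical below 0.45 rad) or (horizontal distance between packer2 and rack below 0.095 m and z of packer2 in the frame of rack between 0.004 and 0.014 m and angle between packer2's own z axis and vertical below 0.3 rad)) and ((z of packer3 in the frame of holder between 0.007 and 0.0125 m and x of packer3 in the frame of holder between 0.03 and 0.08 m and y of packer3 in the frame of holder between 0.003 and 0.019 m and angle between packer3's own z axis and vertical below 0.45 rad) or (horizontal distance between packer3 and rack below 0.095 m and z of packer3 in the frame of rack between 0.004 and 0.014 m and angle between packer3's own z axis and vertical below 0.3 rad)) and ((z of packer4 in the frame of holder between 0.007 and 0.0125 m and x of packer4 in the frame of holder between 0.03 and 0.08 m and y of packer4 in the frame of holder between 0.003 and 0.019 m and angle between packer4's own z axis and vertical below 0.45 rad) or (horizontal distance between packer4 and rack below 0.095 m and z of packer4 in the frame of rack between 0.004 and 0.014 m and angle between packer4's own z axis and vertical below 0.3 rad)) and x of old_packer in the frame of tray between -0.062 and 0.062 m and y of old_packer in the frame of tray between -0.072 and 0.072 m and z of each of old_packer, scrap_a, scrap_b, scrap_c in the frame of tray below 0.045 m and x of scrap_a in the frame of tray between -0.062 and 0.062 m and y of scrap_a in the frame of tray between -0.072 and 0.072 m and x of scrap_b in the frame of tray between -0.062 and 0.062 m and y of scrap_b in the frame of tray between -0.072 and 0.072 m and x of scrap_c in the frame of tray between -0.062 and 0.062 m and y of scrap_c in the frame of tray between -0.072 and 0.072 m and height (world z) of block_center below 0.04 m and not (x of block in the frame of tray between -0.062 and 0.062 m and y of block in the frame of tray between -0.072 and 0.072 m and z of block in the frame of tray below 0.045 m) and linear speed of each of old_packer, block, packer1, packer2, packer3, packer4, scrap_a, scrap_b, scrap_c below 0.02 m/s); the robot touches nothing.
It fails at once if the gripper or arm touches the old packer before it is knocked loose (x of old_packer in the frame of holder below -0.015 m and z of old_packer in the frame of holder below 0.03 m and y of old_packer in the frame of holder between -0.03 and 0.03 m and contact force between any of the arm, the fingers and old_packer above 0.5 N).
It fails at once if an aluminium packer is forced (over 80 N against the holder) (contact force between any of packer1, packer2, packer3, packer4 and holder above 80 N).
It fails at once if the file, the jar or the steel slab is moved by more than 2 cm (distance of any of flat_file, jar, steel_slab from where it was at the start of the episode above 0.02 m).
Of scrap_a, scrap_b, scrap_c only 1 to 3 are there at a start; the rules pass over those that are not, and their reading is None.
At some moment in a run one of block, scrap_a, scrap_b, scrap_c may be knocked a few centimetres aside while the robot is not near it.
It also fails if it takes over 210 s, if anything falls off the work surface, if the arm or the gripper's body presses on something with over 40 N, if the wrist force passes 120 N, or if a joint passes its speed limit or range.

## Working session

There is one attempt and no reset: what is moved stays moved. The work goes in short steps, each a Python script; the robot and the scene stay as the last script left them, time stands still between calls to the robot, and variables do not carry over. Pictures are saved under pics/ and viewed, about 12 in all and at most 16, crops included, and the job is handed in when it is done.

```bash
ls; mkdir -p pics
python3 - <<'E'
from plant import *
import cv2,numpy as np
for n in("scene","top"):
    im,d=get_image(n); cv2.imwrite(f"pics/{n}0.png",im[:,:,::-1]); np.save(f"{n}0.npy",d)
    c=get_calibration(n); print(n,np.round(c["intrinsics"],1).tolist(),np.round(c["world_from_camera"],3).tolist(), (d>0).mean())
o=observe();print(o)
E
```

```text
pics
scene [[598.0, 0.0, 314.0], [0.0, 598.0, 238.3], [0.0, 0.0, 1.0]] [[-0.319, 0.566, -0.76, 1.474], [0.948, 0.175, -0.267, 0.37], [-0.018, -0.805, -0.592, 0.805], [0.0, 0.0, 0.0, 1.0]] 0.996083984375
top [[530.9, 0.0, 326.3], [0.0, 530.9, 247.8], [0.0, 0.0, 1.0]] [[0.002, -0.986, 0.168, 0.313], [-1.0, -0.006, -0.024, 0.051], [0.024, -0.168, -0.985, 1.228], [0.0, 0.0, 0.0, 1.0]] 0.9960677083333334
{'time_s': 0.1, 'q': array([ 1.09691015e+00,  2.21159304e-01,  1.52749275e+00,  8.84015247e-07,
        1.39470345e+00, -1.26135696e-01]), 'joint_velocities': array([ 8.75860485e-04, -1.84882257e-04, -3.52616202e-03,  1.92437686e-03,
       -5.00837423e-04, -4.43436604e-05]), 'joint_torque': array([ 8.09575886e-04, -4.98243070e+01, -3.90547693e+01, -1.37426528e-04,
        5.66626433e-03,  3.56179692e-05]), 'eef_pos': array([0.21276411, 0.58709216, 0.23030327]), 'tcp_rot': array([-1.69742558,  1.56903347, -2.04517622]), 'ft_force': array([-0.46192191,  0.76991234,  0.20569361]), 'torque': array([ 0.04606282, -0.04042102, -0.00381762]), 'opening': 0.08544100050591602}
```

View pics/top0.png

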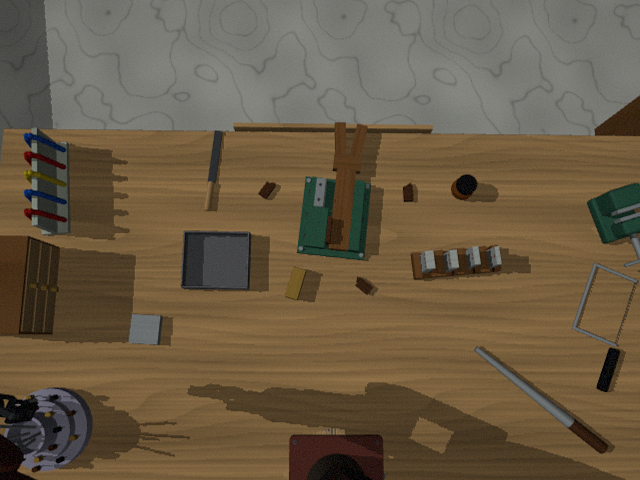

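View pics/scene0.png

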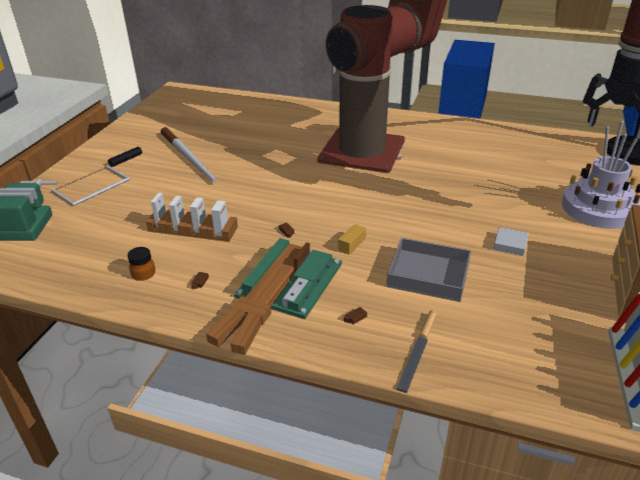

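```bash
cat > h.py <<'E'
import cv2,numpy as np
from plant import *
def cal(n):
    c=get_calibration(n); return np.array(c["intrinsics"]),np.array(c["world_from_camera"])
def cast(n,uv,z):
    "pixels -> world points on plane z"
    K,T=cal(n); uv=np.atleast_2d(np.asarray(uv,float))
    r=(T[:3,:3]@np.linalg.inv(K)@np.c_[uv,np.ones(len(uv))].T).T
    return T[:3,3]+r*((z-T[2,3])/r[:,2])[:,None]
def proj(n,P):
    K,T=cal(n); p=(np.atleast_2d(P)-T[:3,3])@T[:3,:3]; q=p@K.T; return q[:,:2]/q[:,2:]
def cloud(n,d):
    K,T=cal(n); v,u=np.mgrid[:480,:640]; r=np.stack([(u-K[0,2])/K[0,0],(v-K[1,2])/K[1,1],np.ones(u.shape)],-1)*d[...,None]
    return r@T[:3,:3].T+T[:3,3]
E
python3 - <<'E'
from h import *
for n,(x0,y0,w,h) in dict(top=(280,115,120,150),scene=(205,230,150,120)).items():
    im=cv2.imread(f"pics/{n}0.png"); s=4 if n=="top" else 5
    cv2.imwrite(f"pics/{n}_hold.png",cv2.resize(im[y0:y0+h,x0:x0+w],None,fx=s,fy=s,interpolation=cv2.INTER_CUBIC))
im=cv2.imread("pics/top0.png"); P=cloud("top",np.load("top0.npy")); hsv=cv2.cvtColor(im,cv2.COLOR_BGR2HSV)
def show(name,m,zmin,zmax,box):
    x0,y0,x1,y1=box; mm=np.zeros(m.shape,np.uint8); mm[y0:y1,x0:x1]=m[y0:y1,x0:x1]
    mm&=((P[...,2]>zmin)&(P[...,2]<zmax)).astype(np.uint8)
    n,l,s,c=cv2.connectedComponentsWithStats(mm)
    for i in range(1,n):
        if s[i,4]<20: continue
        q=P[l==i]; r=cv2.minAreaRect((q[:,:2]*1000).astype(np.float32))
        print(name,s[i,4],np.round(r[0],1),np.round(r[1],1),round(r[2],1),"z",np.round(np.percentile(q[:,2],[5,50,95])*1000,1))
one=np.ones(im.shape[:2],np.uint8)
show("block",one,.024,.045,(280,262,312,305))
for b in((255,178,280,202),(398,178,420,206),(352,272,378,297)): show("scrap",one,.006,.02,b)
show("tray",one,.025,.045,(175,225,257,297))
show("rack",one,.018,.035,(405,240,510,285))
show("packers",one,.065,.09,(405,235,510,285))
g=cv2.inRange(hsv,(60,80,20),(95,255,255))//255
show("base",g,.004,.016,(290,170,380,266)); show("cheeks",g,.03,.05,(290,170,380,266))
show("oldp",one,.046,.065,(290,170,380,266)); show("slab",one,.012,.03,(125,310,168,350))
show("jar",one,.03,.07,(445,170,485,205)); show("file",one,.006,.03,(200,125,225,215))
E
```

```text
block 415 [437.7  93. ] [30.1 70.8] 73.7 z [27.6 32.1 36. ]
scrap 165 [661.3 162.2] [25.2 43.2] 56.6 z [ 7.2 12.  15.7]
scrap 156 [ 657.6 -172.2] [44.6 22.6] 3.8 z [ 7.8 11.6 15.9]
scrap 165 [435.4 -61.4] [44.  21.7] 51.4 z [ 8.  11.7 15.8]
tray 558 [490.7 274.2] [151.7 131.4] 89.4 z [27.6 34.1 38.1]
rack 597 [ 492.6 -310.1] [60.2 87.6] 5.7 z [22.5 27.8 32.3]
rack 559 [ 483.5 -219.7] [60. 86.] 5.7 z [22.7 28.  32.6]
rack 44 [ 474.1 -371.8] [12.2 18.9] 18.2 z [20.  26.9 30.6]
packers 145 [ 496. -307.] [40.6 14.8] 7.2 z [66.4 76.9 80.9]
packers 123 [ 496.  -355.3] [40.2 12.6] 4.2 z [66.8 76.8 80.7]
packers 161 [ 487.9 -257. ] [40.6 17.1] 7.0 z [68.8 77.3 81.5]
packers 181 [ 485.6 -203.5] [40.1 20.2] 5.5 z [70.3 78.  81.5]
base 1147 [593.3   4.3] [154.8 183.5] 84.1 z [ 6.2  9.9 14.1]
base 241 [642.5  16.4] [18.1 87.1] 83.9 z [ 6.  10.3 14.2]
cheeks 697 [593.1 -48.6] [ 27.6 164.4] 84.6 z [35.9 40.  44. ]
cheeks 662 [581.9  44.9] [ 45.2 121.7] 84.2 z [30.2 32.4 36.4]
oldp 106 [557.1  18.7] [ 8.9 59.4] 84.4 z [50.9 55.1 58.4]
slab 879 [333.7 428.3] [66.5 64.7] 86.7 z [16.  20.  23.8]
jar 366 [ 666.  -300.4] [46. 45.] 13.7 z [32.9 54.5 58.7]
file 42 [787.6 285.5] [40.9 14.9] 0.5 z [ 6.1  7.2 10. ]
file 37 [728.1 291.6] [30.5 17.1] 10.2 z [6.3 7.9 9.7]
file 21 [706.7 291.2] [18.5 11.4] 67.1 z [ 6.2  7.4 12.6]
file 181 [643.9 299. ] [14.6 69.4] 83.7 z [ 7.9 13.3 18. ]
```

View pics/top_hold.png

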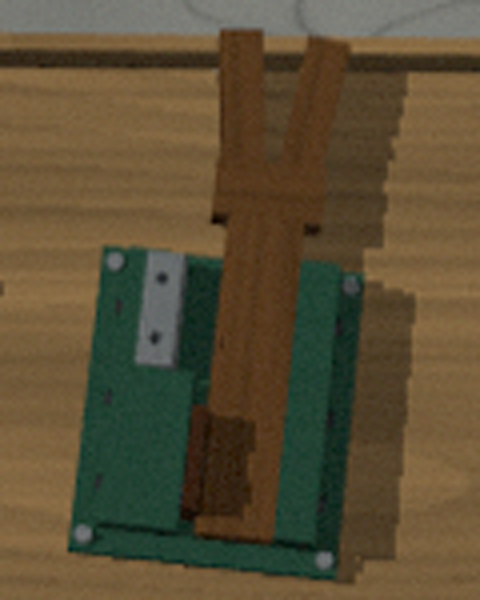

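View pics/scene_hold.png

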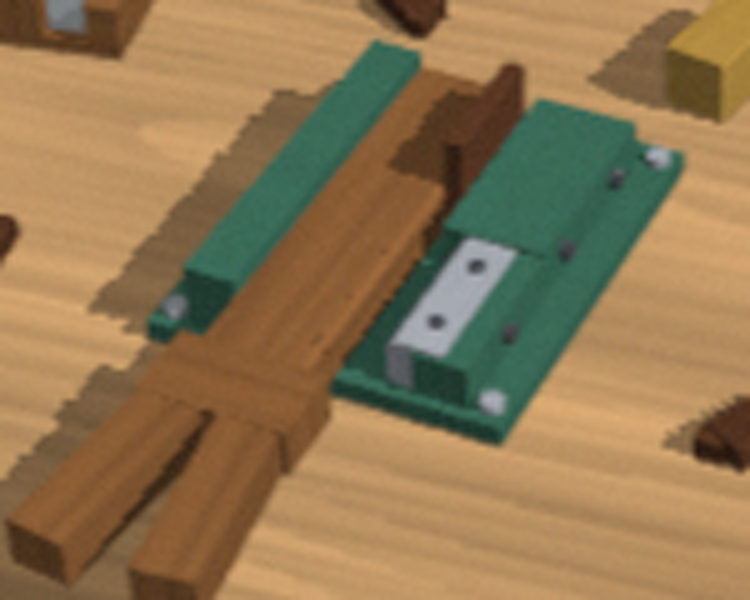

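```bash
cat >> h.py <<'E'
from scipy.spatial.transform import Rotation as Ro
HOME=[1.097,.22,1.526,0,1.395,-.126]
HY=np.radians(-5.8); HO=np.array([.5939,.0105])
def rot2(a,v): return np.array([np.cos(a)*v[0]-np.sin(a)*v[1],np.sin(a)*v[0]+np.cos(a)*v[1]])
def H(x,y): return HO+rot2(HY,(x,y))          # holder frame -> world
HJ=90+np.degrees(HY)                            # jaw angle across the gap
def rpy(deg):
    a=np.radians(deg); c,s=np.cos(a),np.sin(a)
    return Ro.from_matrix([[0,c,s],[0,s,-c],[-1,0,0]]).as_euler('xyz')
def over(xy,z,jaw):
    "joint move to a tool-down pose, the nearer of the two jaw half-turns"
    q0=observe()["q"]; p=[xy[0],xy[1],z]
    c=[q for q in(inverse_kinematics(p,rpy(jaw+k)) for k in(0,180)) if q is not None]
    set_joints(min(c,key=lambda q:np.abs(np.array(q)-q0).max()))
def line(xy,z,feed=.15,**k): return move_l([xy[0],xy[1],z],feed=feed,**k)
def st(msg=""):
    o=observe(); print(msg,"t",round(o["time_s"],1),"p",np.round(np.array(o["eef_pos"])*1000,1),"F",np.round(o["ft_force"],1),"op",round(o["opening"]*1000,1))
def rects(d,zmin,zmax,box,n="top",least=30):
    "minAreaRect (mm) of the pieces in a height band inside a pixel box: largest first -> area,centre,size,angle"
    P=cloud(n,d); x0,y0,x1,y1=box; m=np.zeros(d.shape,np.uint8); z=P[...,2]
    m[y0:y1,x0:x1]=((z>zmin)&(z<zmax))[y0:y1,x0:x1]
    k,l,s,c=cv2.connectedComponentsWithStats(m); out=[]
    for i in range(1,k):
        if s[i,4]>=least:
            r=cv2.minAreaRect((P[l==i][:,:2]*1000).astype(np.float32)); out.append((int(s[i,4]),np.round(r[0],1),np.round(r[1],1),round(r[2],1)))
    return sorted(out,key=lambda r:-r[0])
E
python3 - <<'E'
from h import *
d=get_image("top")[1]; print(rects(d,.024,.045,(270,262,330,310)))
st("start")
gripper_to(.06,f_grip=80)
b=[.4377,.093]; over(b,.12,73.7); line(b,.005); gripper_to(.0,f_grip=80); st("grip")
line(b,.13); st("lift")
p=H(-79-35,4.5); over(p,.13,HJ); line(p,.042); st("behind")
E
```

```text
[(414, array([437.7,  93. ]), array([30.3, 70.4]), 74.1)]
start t 0.1 p [212.8 587.1 230.4] F [0.2 0.8 1.1] op 85.6
grip t 3.8 p [438.8  93.    6.3] F [-1.1 -0.5  6.7] op 28.4
lift t 4.8 p [436.6  92.9 128.8] F [-0.1  0.2 -4.6] op 28.6h.py:27: UserWarning: Gimbal lock detected. Setting third angle to zero since it is not possible to uniquely determine all angles.
  c=[q for q in(inverse_kinematics(p,rpy(jaw+k)) for k in(0,180)) if q is not None]
Traceback (most recent call last):
  File "h.py", line 28, in over
    set_joints(min(c,key=lambda q:np.abs(np.array(q)-q0).max()))
               ~~~^^^^^^^^^^^^^^^^^^^^^^^^^^^^^^^^^^^^^^^^^^^^^
ValueError: min() iterable argument is empty
```

```bash
sed -i '1i import warnings; warnings.filterwarnings("ignore")' h.py
python3 - <<'E'
from h import *
p=H(-114,4.5); print(p,HJ,observe()["q"].round(3))
for xy in (p,[.48,.03],[.44,.09],[.55,.02]):
  for j in range(60,120,10): print(np.round(xy,3),j,[None if q is None else np.round(q,2).tolist() for q in (inverse_kinematics([*xy,.13],rpy(j+k)) for k in (0,180))])
E
```

```text
[-112.36774747   16.00788107] 84.2 [ 0.033 -0.112  2.074 -0.     1.181 -1.254]
[-112.368   16.008] 60 [None, None]
[-112.368   16.008] 70 [None, None]
[-112.368   16.008] 80 [None, None]
[-112.368   16.008] 90 [None, None]
[-112.368   16.008] 100 [None, None]
[-112.368   16.008] 110 [None, None]
[0.48 0.03] 60 [[-0.1, -0.03, 1.99, -0.0, 1.18, -1.15], [-0.1, -0.03, 1.99, -0.0, 1.18, 1.99]]
[0.48 0.03] 70 [[-0.1, -0.03, 1.99, -0.0, 1.18, -1.32], [-0.1, -0.03, 1.99, 0.0, 1.18, 1.82]]
[0.48 0.03] 80 [[-0.1, -0.03, 1.99, 0.0, 1.18, -1.5], [-0.1, -0.03, 1.99, 0.0, 1.18, 1.64]]
[0.48 0.03] 90 [[-0.1, -0.03, 1.99, 0.0, 1.18, -1.67], [-0.1, -0.03, 1.99, 0.0, 1.18, 1.47]]
[0.48 0.03] 100 [[-0.1, -0.03, 1.99, -0.0, 1.18, -1.85], [-0.1, -0.03, 1.99, -0.0, 1.18, 1.29]]
[0.48 0.03] 110 [[-0.1, -0.03, 1.99, -0.0, 1.18, -2.02], [-0.1, -0.03, 1.99, 0.0, 1.18, 1.12]]
[0.44 0.09] 60 [[0.03, -0.11, 2.07, -0.0, 1.18, -1.02], [0.03, -0.11, 2.07, -0.0, 1.18, 2.12]]
[0.44 0.09] 70 [[0.03, -0.11, 2.07, -0.0, 1.18, -1.2], [0.03, -0.11, 2.07, -0.0, 1.18, 1.95]]
[0.44 0.09] 80 [[0.03, -0.11, 2.07, -0.0, 1.18, -
[... 194 characters left out ...]
], [0.03, -0.11, 2.07, -0.0, 1.18, 1.42]]
[0.44 0.09] 110 [[0.03, -0.11, 2.07, -0.0, 1.18, -1.89], [0.03, -0.11, 2.07, -0.0, 1.18, 1.25]]
[0.55 0.02] 60 [[-0.11, 0.14, 1.82, -0.0, 1.18, -1.15], [-0.11, 0.14, 1.82, -0.0, 1.18, 1.99]]
[0.55 0.02] 70 [[-0.11, 0.14, 1.82, 0.0, 1.18, -1.33], [-0.11, 0.14, 1.82, 0.0, 1.18, 1.81]]
[0.55 0.02] 80 [[-0.11, 0.14, 1.82, 0.0, 1.18, -1.5], [-0.11, 0.14, 1.82, 0.0, 1.18, 1.64]]
[0.55 0.02] 90 [[-0.11, 0.14, 1.82, 0.0, 1.18, -1.68], [-0.11, 0.14, 1.82, 0.0, 1.18, 1.46]]
[0.55 0.02] 100 [[-0.11, 0.14, 1.82, -0.0, 1.18, -1.85], [-0.11, 0.14, 1.82, 0.0, 1.18, 1.29]]
[0.55 0.02] 110 [[-0.11, 0.14, 1.82, -0.0, 1.18, -2.03], [-0.11, 0.14, 1.82, 0.0, 1.18, 1.11]]
```

```bash
sed -i 's/return HO+rot2(HY,(x,y)) /return HO+rot2(HY,(x*1e-3,y*1e-3)) /' h.py
python3 - <<'E'
from h import *
p=H(-114,4.5); over(p,.13,HJ); line(p,.042); st("behind")
c=line(H(-85,4.5),.042,feed=.04,max_force=5); st(f"contact {c}")
o=observe()["eef_pos"][:2]; print("holder x of tool",rot2(-HY,np.array(o)-HO)*1000)
c=line(H(-70,4.5),.042,feed=.04,max_force=30); st(f"push {c}")
o=observe()["eef_pos"][:2]; print("holder x of tool",rot2(-HY,np.array(o)-HO)*1000)
im,d=get_image("scene"); cv2.imwrite("pics/knock.png",cv2.resize(im[150:390,150:470,::-1],None,fx=2.4,fy=2.4))
E
```

```text
behind t 6.0 p [481.3  26.9  42.6] F [ 1.  -0.5 -4.4] op 29.1
contact True t 6.4 p [494.   25.2  41.7] F [ 0.3  0.1 -4.7] op 28.5
holder x of tool [-100.89613549    4.48825151]
push False t 7.4 p [524.7  22.   42. ] F [-0.1  0.1 -4.6] op 28.8
holder x of tool [-69.97828906   4.48225672]
```

View pics/knock.png

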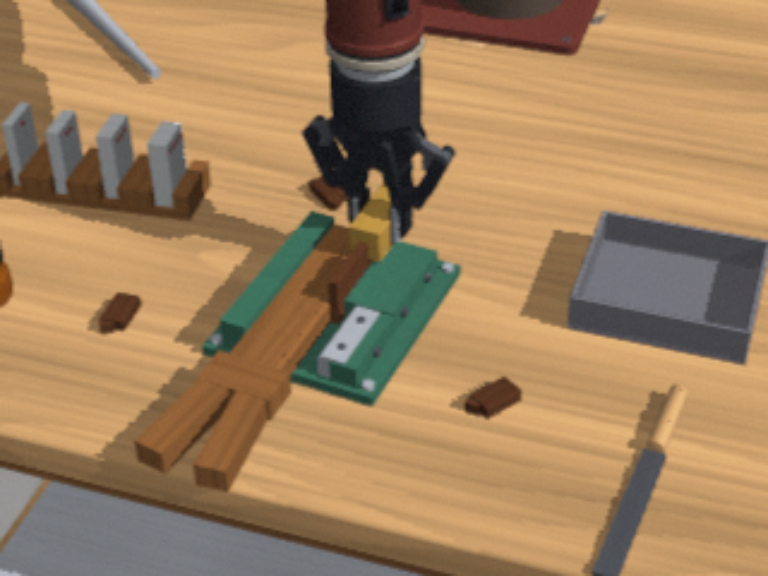

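Knock picture: the block's face has driven the old packer forward. Its front end is now beside the steel plate (around pixel 350,290). Next I'll lay the block back and measure again.

Run:
```python
from h import *
line(H(-85,4.5),.042); line(H(-95,4.5),.13)
b=[.4377,.093]; over(b,.10,73.7); line(b,.03); c=line(b,.004,feed=.04,max_force=6); st(f"down {c}"); gripper_to(.06); line(b,.15); st("released")
over([.45,.3],.2,HJ)
im,d=get_image("top"); cv2.imwrite("pics/top1.png",im[:,:,::-1])
print("block",rects(d,.024,.045,(270,262,330,310)))
print("old",rects(d,.046,.065,(290,170,380,266)))
```

```text
down True t 10.1 p [437.4  93.    6.3] F [-1.7 -0.7  5.1] op 28.4
released t 11.6 p [436.9  92.9 148.9] F [ 0.4 -0.3 -0.9] op 60.0
block [(413, array([436.4,  93.6]), array([30. , 69.9]), 73.8)]
old [(106, array([588.5,  15.5]), array([ 8.9, 60. ]), 84.1)]
```

```bash
cat >> h.py <<'E'
TO=np.array([.4907,.2742]); TY=np.radians(-.6)
def TR(x,y): return TO+rot2(TY,(x*1e-3,y*1e-3))
E
python3 - <<'E'
from h import *
p=[.5885,.0155]; gripper_to(.035,f_grip=60); over(p,.15,HJ); line(p,.035); gripper_to(0,f_grip=60); st("grip old")
line(p,.16); st("lift"); 
q=TR(25,0); over(q,.16,-.6); line(q,.06); c=line(q,.026,feed=.04,max_force=5); st(f"in tray {c}")
gripper_to(.03); line(q,.13); st()
# scraps
over([.30,.45],.25,90)
im,d=get_image("top"); cv2.imwrite("pics/top2.png",im[:,:,::-1])
for b in((245,168,292,212),(388,168,432,216),(340,268,390,305)): print(rects(d,.006,.02,b))
print("tray",rects(d,.008,.08,(187,236,246,285)))
E
```

```text
grip old t 15.4 p [589.7  15.3  36.5] F [0.2 0.3 7.1] op 7.6
lift t 16.4 p [587.6  15.6 158.6] F [ 0.2  0.2 -0.8] op 7.4
in tray True t 19.6 p [515.4 273.9  30.5] F [-0.3 -0.5  5.2] op 7.5
 t 20.7 p [515.  273.7 129. ] F [-0.8 -0.1 -0.7] op 30.3
[(165, array([662.4, 162.5]), array([23.4, 43.1]), 53.5)]
[(156, array([ 657.4, -171.7]), array([43.3, 22.2]), 1.7)]
[(165, array([414.1, -48.3]), array([43.2, 22.7]), 50.5)]
tray [(192, array([516.4, 279.3]), array([70.3, 16.8]), 80.9)]
```

View pics/top2.png

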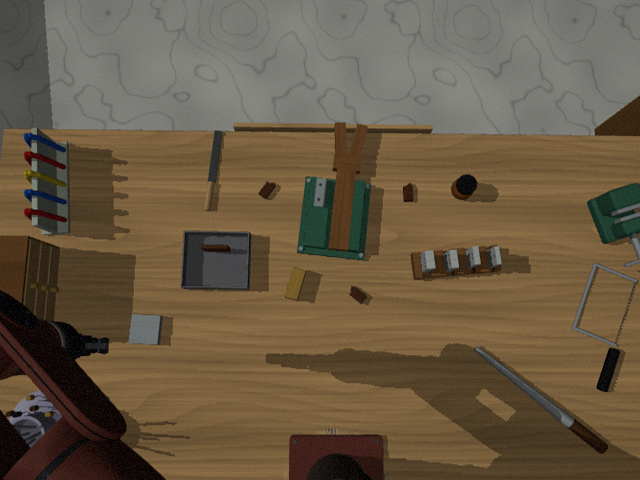

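Run:
```python
from h import *
for (p,j,y) in (([.6624,.1625],53.5,32),([.4141,-.0483],140.5,0),([.6574,-.1717],91.7,-32)):
    gripper_to(.045,f_grip=40); over(p,.13,j); line(p,.03); line(p,.003,feed=.06,max_force=12); gripper_to(0,f_grip=40); st("grip scrap")
    line(p,.15); q=TR(-30,y); over(q,.15,90); line(q,.028); gripper_to(.045); line(q,.13)
st()
over([.30,.45],.25,90)
im,d=get_image("top"); cv2.imwrite("pics/top3.png",im[:,:,::-1]); t=cv2.resize(im[100:310,170:520,::-1],None,fx=2.2,fy=2.2); cv2.imwrite("pics/top3c.png",t)
print("block",rects(d,.024,.045,(270,262,330,310)))
print("pack",rects(d,.065,.09,(405,235,510,285)))
print("rack",rects(d,.018,.035,(405,240,510,285)))
# gap: heights across the front part of the gap
P=cloud("top",d); L=(P[...,:2]-HO)@np.array([[np.cos(HY),-np.sin(HY)],[np.sin(HY),np.cos(HY)]])*1000
for x in(35,45,55,65,75):
    m=(abs(L[...,0]-x)<3)&(L[...,1]>-12)&(L[...,1]<45)&(P[...,2]<.1)
    o=np.argsort(L[m][:,1]); print(x,[(round(a),round(b)) for a,b in zip(L[m][o,1],P[m][o,2]*1000)])
```

```text
grip scrap t 25.7 p [662.9 162.6   3.7] F [0.2 0.2 1.4] op 20.6
grip scrap t 33.3 p [414.6 -48.5   3.5] F [0.3 0.5 3.5] op 20.7
grip scrap t 41.7 p [ 657.9 -171.9    3.7] F [-0.5  0.   1.3] op 20.7
 t 46.7 p [459.7 242.3 129.1] F [ 0.1 -0.   0. ] op 45.0
block [(414, array([436.4,  93.5]), array([30., 70.]), 73.6)]
pack [(188, array([ 485.6, -203.9]), array([40. , 20.9]), 5.1), (162, array([ 487.5, -257. ]), array([40.3, 18.4]), 7.3), (146, array([ 495.7, -307. ]), array([40.2, 15. ]), 3.8), (119, array([ 496.1, -354.2]), array([40.4, 12.1]), 4.7)]
rack [(622, array([ 487.3, -257.3]), array([61.3, 95.8]), 6.5), (292, array([ 493.1, -332.1]), array([60.4, 44.3]), 12.8), (229, array([ 480.7, -191. ]), array([60.2, 28. ]), 5.9), (48, array([ 473.4, -370.2]), array([13.1, 20.8]), 17.0)]
35 [(-12, 33), (-11, 31), (-9, 29), (-9, 31), (-9, 32), (-7, 31), (-7, 39), (-7, 28), (-4, 28), (-4, 29), (-2, 26), (-2, 28), (0, 11), (2, 12), (2, 10), (4, 6), (4, 4), (4, 7), (5, 15), (7, 13), (7, 12), (7, 14), (9, 11), (9, 5), (11, 10), (12, 4), (12, 12), (14, 13), (14, 12), (14, 12), (16, 12), (16, 11
[... 1930 characters left out ...]
4), (34, 32), (34, 29), (34, 37), (36, 35), (36, 35), (38, 31), (39, 37), (39, 34), (41, 32), (41, 31), (41, 33), (43, 33), (44, 33)]
75 [(-12, 35), (-10, 32), (-7, 31), (-7, 26), (-5, 30), (-5, 32), (-3, 31), (-3, 32), (-1, 28), (0, 23), (1, 7), (1, 10), (1, 8), (3, 8), (4, 14), (4, 11), (6, 11), (6, 9), (6, 12), (8, 12), (8, 10), (9, 11), (11, 12), (11, 13), (13, 10), (13, 11), (13, 7), (16, 13), (16, 14), (18, 13), (18, 9), (21, 24), (21, 34), (21, 30), (23, 29), (23, 29), (23, 28), (25, 29), (26, 28), (26, 32), (28, 31), (28, 33), (30, 32), (30, 31), (31, 35), (33, 28), (33, 31), (35, 32), (35, 35), (37, 35), (37, 31), (38, 31), (39, 34), (40, 34), (42, 30), (42, 30), (44, 29), (45, 32)]
```

View pics/top3c.png

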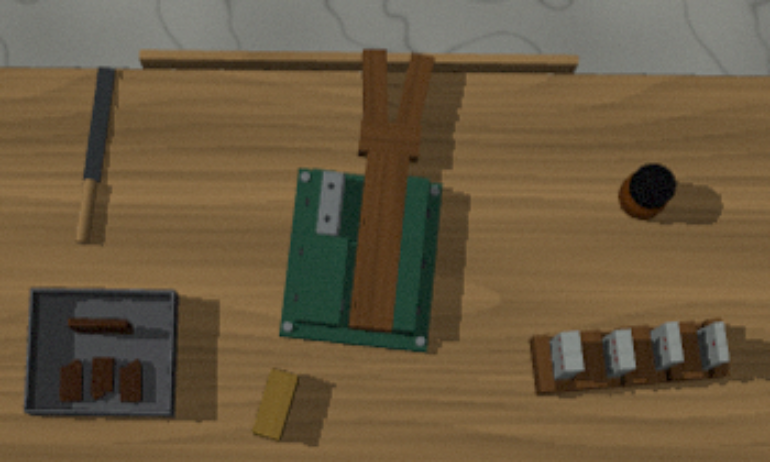

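All three scraps and the old packer are in the tray; in the crop they sit around (30–175, 290–415). The gap reads about 20 mm by depth. Now I'll try packer 1 and touch both walls to measure the gap.

```bash
cat >> h.py <<'E'
PK={1:(.4961,-.3545),2:(.4958,-.307),3:(.4877,-.257),4:(.4856,-.2037)}; TH={1:10,2:13,3:16,4:19}; RJ=95.7
def hpos(): return rot2(-HY,np.array(observe()["eef_pos"][:2])-HO)*1000
def pick(k):
    p=PK[k]; gripper_to((TH[k]+18)/1000,f_grip=50); over(p,.16,RJ); q=observe()["q"]
    line(p,.044); gripper_to(0,f_grip=50); st(f"grip {k}"); line(p,.16); return q
def insert(k,y,x=54):
    over(H(x,y),.16,HJ)
    line(H(x,y),.085); 
    for dy in(0,.7,-.7,1.4,-1.4):
        line(H(x,y+dy),.075); c=line(H(x,y+dy),.044,feed=.03,max_force=8); z=observe()["eef_pos"][2]; st(f"try {k} y={y+dy:.1f} {c}")
        if z<.052: return y+dy
    return None
def back(k,q):
    p=PK[k]; z=observe()["eef_pos"]; move_l([z[0],z[1],.16]); set_joints(q); line(p,.075)
    for dx in((0,0),(0,.001),(0,-.001),(0,.002),(0,-.002)):
        w=np.add(p,dx); line(w,.07); c=line(w,.042,feed=.03,max_force=8); z=observe()["eef_pos"][2]; st(f"back {k} {c}")
        if z<.050: gripper_to((TH[k]+18)/1000); line(w,.16); return True
    return False
E
python3 - <<'E'
from h import *
q=pick(1); np.save("q1.npy",q); y=insert(1,8)
if y is not None:
    z=observe()["eef_pos"][2]+.002; line(H(54,y),z); hold(.2)
    c=line(H(54,y-12),z,feed=.02,max_force=4); a=hpos()[1]; st(c); line(H(54,8),z)
    c=line(H(54,y+12),z,feed=.02,max_force=4); b=hpos()[1]; st(c); line(H(54,8),z)
    print("walls (tool y)",a,b,"width",b-a+10,"centre",(a+b)/2)
E
```

```text
grip 1 t 52.3 p [ 497.1 -355.3   45.7] F [-0.1  0.2  5.2] op 9.3
try 1 y=8.0 True t 56.5 p [648.   13.1  47.7] F [-1.1  0.4  4.4] op 9.4
True t 57.3 p [647.7   9.6  49.1] F [0.3 3.2 1. ] op 9.0
True t 58.0 p [648.8  20.2  49.1] F [ 0.1 -1.6  0.1] op 9.6
walls (tool y) 4.549919971141424 15.23569382321371 width 20.685773852072288 centre 9.892806897177568
```

Run:
```python
from h import *
ok=back(1,np.load("q1.npy"))
for k in(2,3):
    if not ok: break
    q=pick(k); np.save(f"q{k}.npy",q); y=insert(k,9.9); print(k,"in at",y); ok=back(k,q); print("back",ok)
st()
im,d=get_image("scene"); cv2.imwrite("pics/rack1.png",cv2.resize(im[150:330,100:340,::-1],None,fx=3,fy=3))
```

```text
back 1 True t 62.3 p [ 495.9 -354.4   45.7] F [-1.   0.7  5.1] op 9.2
grip 2 t 65.3 p [ 496.8 -307.8   45.6] F [-0.  -0.9  4.6] op 12.1
try 2 y=9.9 True t 69.3 p [648.4  15.   47.6] F [-0.2  0.5  3.3] op 12.4
2 in at 9.9
back 2 True t 73.2 p [ 495.6 -306.9   45.6] F [-0.2  0.5  4.7] op 12.2
back True
grip 3 t 76.2 p [ 488.8 -257.7   45.5] F [ 0.5 -0.6  5.6] op 15.5
try 3 y=9.9 True t 80.1 p [648.4  14.9  47.5] F [-0.6 -0.1  4.2] op 15.1
3 in at 9.9
back 3 True t 83.9 p [ 487.4 -256.8   45.5] F [-1.4  1.1  5.5] op 15.3
back True
 t 85.2 p [ 487.1 -256.5  158.9] F [-0.5  0.5 -0.2] op 34.0
```

View pics/rack1.png

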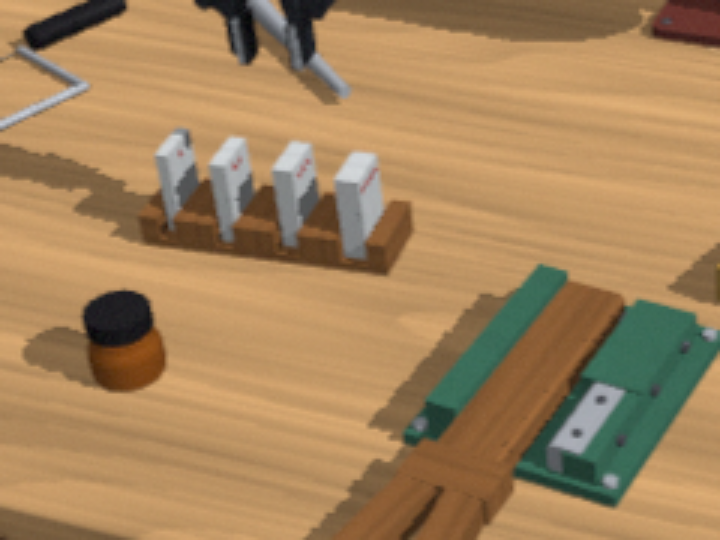

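Packers 1–3 are back upright in the rack (crop, x 160–380, y 130–260) and the gap is empty. Now packer 4.

Run:
```python
from h import *
q=pick(4); np.save("q4.npy",q); y=insert(4,9.9); print("in at",y)
if y is not None:
    gripper_to(.032); st("released"); o=observe()["eef_pos"]; move_l([o[0],o[1],.17]); over([.40,.40],.25,90); st()
    im,d=get_image("top"); cv2.imwrite("pics/top4.png",cv2.resize(im[100:310,170:520,::-1],None,fx=2.2,fy=2.2))
    P=cloud("top",d)
    print("p4",rects(d,.065,.095,(290,160,380,266)))
    m=np.zeros(d.shape,bool); m[160:266,290:380]=1; z=P[...,2][m&(P[...,2]>.07)&(P[...,2]<.1)]; print("top z",np.median(z)*1000,len(z))
    print("pack",rects(d,.065,.09,(405,235,510,285))); print("block",rects(d,.024,.045,(270,262,330,310)))
    print("slab",rects(d,.012,.03,(125,310,168,350)),"jar",rects(d,.03,.07,(445,170,485,205)))
    im,d=get_image("scene"); cv2.imwrite("pics/scene4.png",cv2.resize(im[150:400,130:480,::-1],None,fx=2.2,fy=2.2))
```

```text
grip 4 t 87.0 p [ 486.7 -204.3   45.4] F [-0.9  0.3  4.5] op 18.2
try 4 y=9.9 True t 90.7 p [648.4  15.   47.5] F [ 0.8 -0.2  3.1] op 18.5
in at 9.9
released t 91.0 p [646.7  15.1  45.8] F [-0.2 -0.7  0. ] op 32.2
 t 93.7 p [400.7 399.3 249.6] F [0.9 0.2 0.1] op 31.9
p4 [(165, array([647. ,  15.2]), array([19.6, 40.1]), 84.4)]
top z 79.77831877254971 158
pack [(165, array([ 486.4, -256.7]), array([40.6, 18. ]), 4.6), (137, array([ 494.4, -306.4]), array([40.1, 15.3]), 7.6), (114, array([ 494.5, -353.9]), array([39.3, 12.8]), 4.4)]
block [(413, array([436.4,  93.5]), array([30., 70.]), 73.4)]
slab [(652, array([333.5, 426.9]), array([65.2, 65.2]), 87.5)] jar [(368, array([ 666.1, -300.2]), array([46.1, 44.7]), 6.7)]
```

View pics/scene4.png

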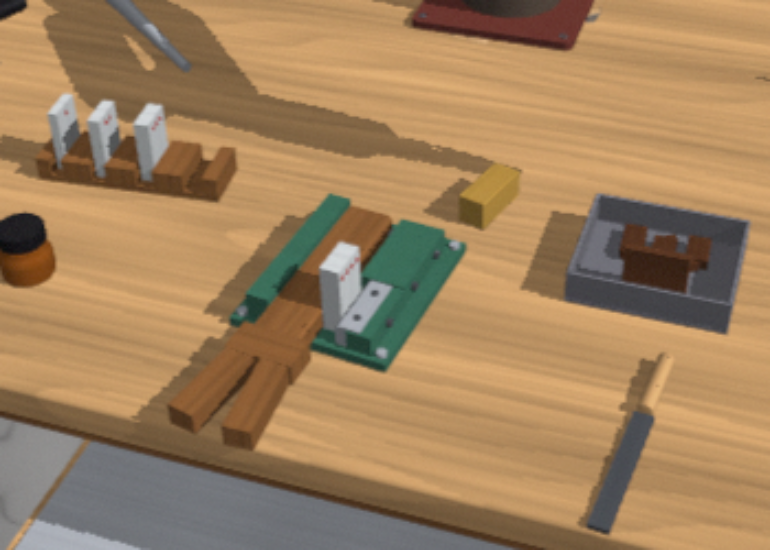

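View pics/top4.png

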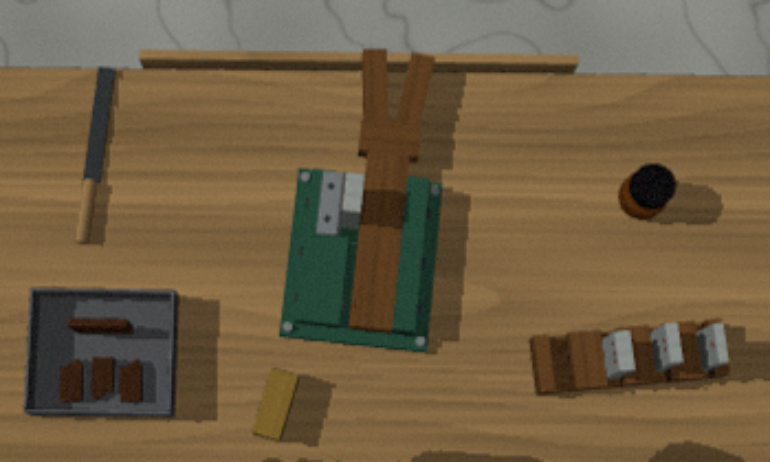

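Packer 4 stands in the front of the gap with its top at 79.8 mm, so it is on the floor. The rest is in place, so I'm handing in.

```bash
python3 -c "
from h import *
hold(.5); st(); job_done()"
```

```text
t 94.3 p [400. 400. 250.] F [-0.6  0.8  0.4] op 31.8
the job is handed in; nothing more can be done
```

The job is handed in at 94 s of the 210 s allowed, with every step done; no verdict is reported.

- **Old packer:** I knocked it forward from about x = -36 mm to about -6 mm with the block held in the gripper. The block is back at its starting spot on the bench. The old packer and all three scraps are in the tray, with the packer standing on edge rather than lying flat. One scrap had been knocked about 25 mm aside, so I found it again before picking it up.
- **Aluminium packers:** I tried 1, 2, 3 and 4 in that order, and each went down on the first attempt with an 8 N stop. Touching both walls with packer 1 gave a gap of about 20.7 mm, which likely reads slightly wide.
- **Last checks:** Packer 4 is in the front of the gap with its top at 79.8 mm, against 80 mm expected when fully down. Packers 1–3 stand upright in the rack. The jar and slab read within 1.5 mm of where they started. I checked the file only by eye, and it looks unmoved. No check failed or disagreed.

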